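Seat the splined cutter in the key machine and hold it home

ROBOT

A 7-joint arm with a two-finger parallel gripper is mounted at the origin on the work surface. World frame = base frame: x ahead of the robot, y to its left, z up, the work surface at z = 0. Lengths are in m, angles in rad, forces in N, time in s.
With the tool pointing down it reaches from about 0.35 to 0.9 m from the base axis. Payload 8.1 kg.
Tool frame: the origin (TCP) lies midway between the tips of the shut fingers; the grasp point (between the pads) lies 19 mm behind it (manip.grip_point_offset is the distance from the TCP to the grasp point, in m); y points along the fingers, z is the direction in which the jaws open and shut, and the axes are right-handed (so a half turn about y gives the same grasp; the last joint's range is limited). The gripper opens to 92 mm and grips with 3 to 60 N. Pads are 19 mm wide; open, the fingers measure 130 mm over their backs; the gripper's body (75 mm by 190 mm) begins 47 mm behind the grasp point.
Start: joints at [1.03, 0.434, 0.025, 1.573, -0.012, 1.134, -0.075], TCP at [0.265, -0.566, 0.227] pointing down, gripper open.
Joint ranges: [-2.62, 2.62], [-0.44, 2.09], [-1.27, 1.32], [0.08, 2.57], [-1.32, 4.46], [0.12, 2], [-2.74, 2.74]. Speed limits (rad/s): [2.22, 2.22, 3.01, 3.01, 3.14, 3.14, 3.14].

INTERFACE

Orientations are given as [roll, pitch, yaw] about the fixed x, y, z axes, in that order (R = Rz(yaw) Ry(pitch) Rx(roll)).
In Python, from rig import manip, viewer gives the robot as it stands. The module is installed in compiled form; this text tells all that it offers.
- The arm moves only by the tool drive_tool, never from a script. Its argument "deltas" is a list of rows, each an object with "slide": the shift along the tool's x, y, z in cm, a list of three; "roll": the turn about the tool's y in rad. A call has 1 to 12 rows; each row is the pose to reach, as a shift and turn from the pose commanded when the call began, along the tool's axes at that moment; what a row does not reach only later rows make up. A row lasts 1/12 s, in which the tool goes at most 41.7 mm and 7.16 degrees, less where a joint would pass 70% of its speed; a pose out of reach is approached as far as the arm can. A call with a gripper value outside its range is refused whole. "hand" is the finger opening in cm, from 0 to 9.18, set as the call begins (left out, the last holds). The fingers move at their own pace and stop on an object; "force" is the grip in N (left out, the last holds). Time passes only in rows, so rows that repeat a pose let the fingers close. It gives the time, the measured TCP pose, the force and the opening at its end, in the units of the state.
- manip.get_obs(): the state, without advancing time (a new reading comes with each control period).
- viewer.grab_frame(name): name is "side" or "top"; returns a dict with "frame" (480x640x3 uint8, blue, green, red), "fx", "fy", "cx", "cy" (pixels), "pose" (4x4, takes a point from camera to world coordinates). Camera axes: x right, y down, z forward; pixel columns grow to the right and rows downward; lengths in m; the calibration is good to about 2 mm. A picture is of the moment at which its call begins. There is no depth.
- manip.job_done(): hands the job in, once; it reports no verdict.
The state is a dict: "t": time; "joint_pos": joint angles; "dq": joint speeds; "joint_efforts": joint torques, N m; "ee_pos": TCP position; "ee_rot": TCP orientation; "wrist_force": force on the tool from outside, world axes, zero at the start; "ft_torque": the same for the moment, N m; "width": finger opening in m.
Only numpy, scipy, OpenCV 4.12 (cv2) and the standard library are available. Lean on these libraries where they do the work, as an engineer would, in place of code of your own. Each camera call takes 0.05 s, during which the arm holds its last target.

TASK

Lift the toothed cutter wheel out of the wooden rack by its flat black grip and bring its cross-shaped stem over the open spindle of the key-cutting machine, turned so that the splines mesh. Slide it fully home until its collar sits on the spindle, against the spring ejector inside, and finish while still gripping it and pressing it down (it pops up if let go). Leave the other arbor, the padlock and the jar where they are.

Things in the scene. Friction and masses are not known exactly. Their poses are not given: they have to be found in the camera images.
- cutter_grip (a point): Centre of the flat black grip of the loose steel cutter (0.22 to 0.36 kg), which hangs upright by its collar in one rack hole. Grip: upright bar 36 mm long (x), 14 mm thick (y), 44 mm high. The point is 22 mm below the grip's top and above the toothed wheel (62 mm diameter, 5 mm thick) that the grip stands on, 35 mm above the collar's underside; 80 mm above the table in the rack. z up.
- cutter_tip (a point): Centre of the lower end of the cutter's stem, 69 mm straight below cutter_grip, same axes. The stem is 34 mm long, a cross of two bars, one along x and one along y, each 28 mm across and 8 mm wide. Above it is the collar (40 mm diameter, 8 mm thick), then the wheel and the grip. Hidden in the rack hole at the start.
- mouth (a point): Centre of the spindle's open mouth, at its top face, 115 mm above the table. z up; the socket's cross lies along its x and y (any quarter turn fits). Steel nose, 48 mm outside diameter; cross 32 mm across, arms 11 mm wide: 1.5 mm play each side of the stem's bars. A brake (2 N m) keeps it from turning. Home: collar's underside on this face, cutter_grip 35 mm above it.
- machine: Grey key-cutting machine, fixed, origin on the table on the spindle's axis. Front at -x. Reaches 70 mm to the front, 150 mm to the back and 75 mm to each side, with a key clamp to 120 mm on its +y side, 58 mm high; its motor, behind the spindle, is 100 mm high.
- ejector (a joint): Travel of the spring pin in the bottom of the socket, in m: 0 free, its tip 27 mm below the mouth; 0.007 when the cutter is home; 0.010 its stop. Pushing it takes about 6 N to start and 10 N at 0.007 (the cutter's own weight does not do it): unpressed, the cutter stands 7 mm short of home.
- rack: Wooden block 85 mm (x) by 200 mm (y) and 45 mm high, fixed, origin under its centre, with two round holes 32 mm wide and 40 mm deep at y = +55 and -55 mm. The cutter is in one and the plain arbor in the other.
- drift_mid (a point): Bystander in the other hole: plain arbor with a round black knob 24 mm in diameter; this point is 11 mm above the rack's top, the knob's top is 46 mm above the rack's top.
- padlock_mid (a point): Bystander: brass padlock lying flat, body 30 x 50 x 24 mm with a steel shackle; its middle.
- jar_mid (a point): Bystander: closed amber jar, 60 mm in diameter, 75 mm high; its middle.
There are look-alikes about, which are no part of the job. Leave any blue or pink look-alike of the part that bears cutter_grip alone.

How it is judged:
On the way, in this order (a step that is already met when the one before it is completed fails the run):
1. the cutter is lifted clear of the rack in the fingers (contact force between the fingers and cutter above 2 N and z of cutter_grip in the frame of rack above 0.118 m and contact force between cutter and rack below 0.1 N), for 0.1 s.
2. the splines mesh: the stem is at least 10 mm into the spindle, in the fingers (contact force between the fingers and cutter above 2 N and (angle between the x axis of cutter_grip and the x axis of mouth, either way round below 0.12 rad or angle between the x axis of cutter_grip and the y axis of mouth, either way round below 0.12 rad) and horizontal distance between cutter_grip and mouth below 0.004 m and z of cutter_grip in the frame of mouth below 0.059 m), for 0.1 s.
At the end, for the whole second after the job is handed in: The cutter is fully home in the spindle and held there: its collar within 2.5 mm of the spindle's face, on axis within 4 mm at the grip, splines meshed (within 0.12 rad), upright within 0.08 rad, ejector pressed in by more than 4.5 mm, at rest, with the fingers still gripping it (more than 2 N) (contact force between the fingers and cutter above 2 N and (angle between the x axis of cutter_grip and the x axis of mouth, either way round below 0.12 rad or angle between the x axis of cutter_grip and the y axis of mouth, either way round below 0.12 rad) and horizontal distance between cutter_grip and mouth below 0.004 m and z of cutter_grip in the frame of mouth below 0.0375 m and value of joint ejector above 0.0045 m and angle between cutter_grip's own z axis and vertical below 0.08 rad and linear speed of cutter below 0.02 m/s); the arm keeps its last pose, push and grip.
It fails at once if a bystander is pushed more than 40 mm away (distance of any of drift_mid, padlock_mid, jar_mid from where it was at the start of the episode above 0.04 m).
It also fails if it takes over 42 s, if anything falls off the work surface, if the arm or the gripper's body presses on something with over 40 N, if the wrist force passes 120 N, or if a joint passes its speed limit or range.

## Working session

There is one attempt and no reset: what is moved stays moved. The work goes in short steps, Python scripts to look and compute and a tool call to move; the robot and the scene stay as the last step left them, time stands still between calls to the robot, and variables do not carry over. Pictures are saved under pics/ and viewed, and the job is handed in when it is done.

Besides the shell and the picture viewer there is one more tool, called after "Request:" as name(argument=value, ...), one argument or row to a line, values as JSON. drive_tool: Moves the arm, as the interface text tells. Its arguments: {"type":"object","properties":{"deltas":{"type":"array","items":{"type":"object","properties":{"slide":{"type":"array","items":{"type":"number"}},"roll":{"type":"number"}}}},"hand":{"type":"number"},"force":{"type":"number"}},"required":["deltas"]}

```bash
mkdir -p pics; ls; python3 - <<'E'
from rig import manip, viewer
import cv2,numpy as np
np.set_printoptions(precision=4,suppress=True)
o=manip.get_obs()
for k,v in o.items(): print(k,np.round(v,4))
for n in("side","top"):
    f=viewer.grab_frame(n); cv2.imwrite(f"pics/{n}0.png",f["frame"]); print(n,f["fx"],f["fy"],f["cx"],f["cy"]);print(np.array(f["pose"]))
print(manip.grip_point_offset)
E
```

```text
pics
t 0.0
joint_pos [ 1.0304  0.4352  0.025   1.5741 -0.0116  1.134  -0.0751]
dq [ 0.0003 -0.      0.0023 -0.0005  0.0005  0.0006 -0.0003]
joint_efforts [ -0.0003 -66.7844   0.9846 -31.4463  -0.0605   0.043    0.0002]
ee_pos [ 0.2647 -0.5656  0.2259]
ee_rot [-1.5724 -0.0001 -2.7039]
wrist_force [ 0.4399 -0.0025 -0.7001]
ft_torque [ 0.0376  0.001  -0.0087]
width 0.0918
side 450.18763527501693 450.18763527501693 316.0402946855945 244.75563377048786
[[ 0.8922 -0.354   0.2804  0.3645]
 [-0.4516 -0.7012  0.5517 -0.4376]
 [ 0.0013 -0.6189 -0.7855  0.7493]
 [ 0.      0.      0.      1.    ]]
top 499.36718759326857 499.36718759326857 324.159031910052 239.7586348044471
[[-0.0015 -0.9945  0.1047  0.5026]
 [-0.9999  0.003   0.0141  0.0194]
 [-0.0143 -0.1047 -0.9944  0.9436]
 [ 0.      0.      0.      1.    ]]
0.0188
```

View pics/side0.png

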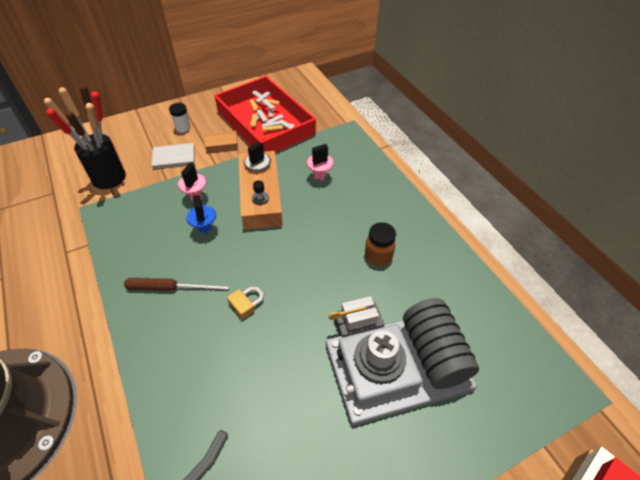

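View pics/top0.png

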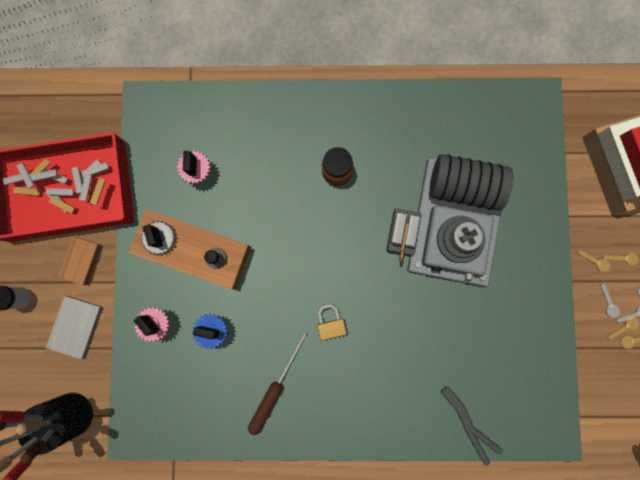

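Top view: the steel cutter is at about (157,237), the plain arbor at (215,258), and the spindle mouth at about (467,237). The pink and blue look-alikes stand clear of the rack. I'll zoom in next.

```bash
python3 - <<'E'
import cv2,numpy as np
s=cv2.imread('pics/side0.png');t=cv2.imread('pics/top0.png')
def c(im,x,y,w,h,k=None): return cv2.resize(im[y:y+h,x:x+w],(400,300),interpolation=cv2.INTER_CUBIC)
a=np.vstack([np.hstack([c(t,125,207,64,48),c(t,435,213,64,48)]),np.hstack([c(s,225,135,64,48),c(s,350,320,64,48)])])
cv2.imwrite('pics/zoom0.png',a)
E
```

```text
(no output)
```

View pics/zoom0.png

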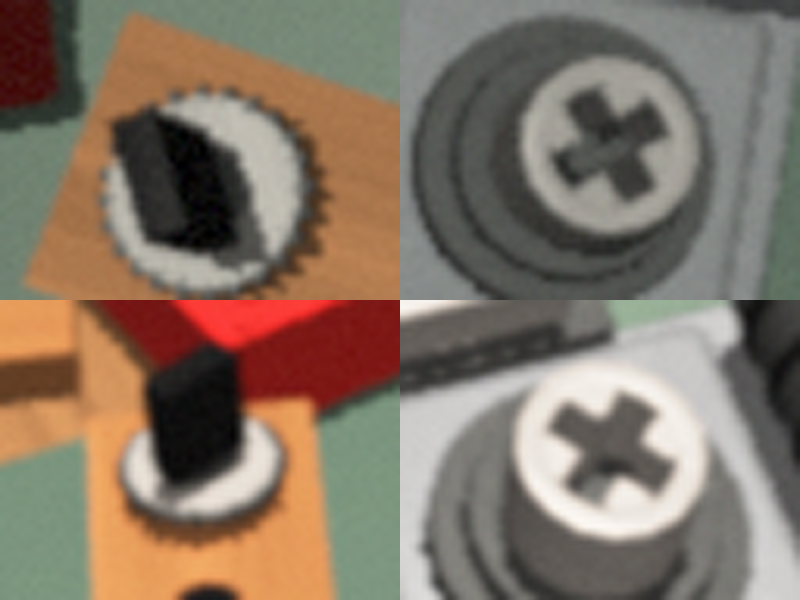

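```bash
cat > h.py <<'E'
import cv2,numpy as np
from rig import manip, viewer
from scipy.optimize import minimize
def proj(f,P):
    T=np.linalg.inv(np.array(f["pose"]));P=np.atleast_2d(P)
    c=P@T[:3,:3].T+T[:3,3]
    return np.c_[f["fx"]*c[:,0]/c[:,2]+f["cx"],f["fy"]*c[:,1]/c[:,2]+f["cy"]]
def back(f,u,v,z):
    T=np.array(f["pose"]);d=T[:3,:3]@np.array([(u-f["cx"])/f["fx"],(v-f["cy"])/f["fy"],1])
    return T[:3,3]+d*(z-T[2,3])/d[2]
S=8
class Crop:
    def __init__(s,f,u,v,r):
        s.f=f;s.u0=int(u)-r;s.v0=int(v)-r;s.n=2*r
        im=cv2.cvtColor(f["frame"],cv2.COLOR_BGR2GRAY)
        s.rgb=f["frame"][s.v0:s.v0+s.n,s.u0:s.u0+s.n].astype(float)
        s.im=im[s.v0:s.v0+s.n,s.u0:s.u0+s.n].astype(float)
    def poly(s,P,m=None,hull=False,val=1.0):
        if m is None:m=np.zeros((s.n*4,s.n*4))
        q=(proj(s.f,P)-[s.u0,s.v0]+.5)*4-.5
        if hull:q=cv2.convexHull(q.astype(np.float32))[:,0]
        cv2.fillPoly(m,[np.round(q*16).astype(np.int32)],val,shift=4);return m
    def dn(s,m): return cv2.GaussianBlur(cv2.resize(m,(s.n,s.n),interpolation=cv2.INTER_AREA),(0,0),.6)
def circ(x,y,z,r,n=60):
    a=np.linspace(0,2*np.pi,n,endpoint=False);return np.c_[x+r*np.cos(a),y+r*np.sin(a),0*a+z]
def cross(x,y,z,th,L,w):
    p=np.array([(L,-w),(L,w),(w,w),(w,L),(-w,L),(-w,w),(-L,w),(-L,-w),(-w,-w),(-w,-L),(w,-L),(w,-w)])
    c,s=np.cos(th),np.sin(th);return np.c_[x+c*p[:,0]-s*p[:,1],y+s*p[:,0]+c*p[:,1],0*p[:,0]+z]
def box(x,y,z0,z1,th,a=.018,b=.007):
    c,s=np.cos(th),np.sin(th)
    return np.array([(x+c*i*a-s*j*b,y+s*i*a+c*j*b,z) for i in(-1,1) for j in(-1,1) for z in(z0,z1)])
def corr(a,b): return np.corrcoef(a.ravel(),b.ravel())[0,1]
def mouthfit(crops,p0):
    def cost(p):
        r=0
        for c in crops:
            m=c.poly(circ(p[0],p[1],.115,.024));m=c.poly(cross(p[0],p[1],.115,p[2],.016,.0055),m,val=0.)
            r-=corr(c.dn(m),np.minimum(c.im,190))
        return r
    return best(cost,p0)
def cutfit(crops,p0,zg=.080):
    def cost(p):
        r=0
        for c in crops:
            m=c.poly(circ(p[0],p[1],zg-.022,.0295));m=c.poly(box(p[0],p[1],zg-.022,zg+.022,p[2]),m,True,0.)
            b=c.poly(box(p[0],p[1],zg-.022,zg+.022,p[2]),None,True)
            sat=c.rgb.max(2)-c.rgb.min(2)
            white=((c.im>85)&(sat<40)).astype(float); dark=(c.rgb.max(2)<65).astype(float)
            r-=corr(c.dn(m),white)+corr(c.dn(b),dark)
        return r
    return best(cost,p0)
def best(cost,p0):
    rs=[]
    for d in np.linspace(-.7,.7,8):
        q=np.array(p0,float);q[2]+=d
        rs.append(minimize(cost,q,method="Nelder-Mead",options=dict(initial_simplex=[q,q+[.004,0,0],q+[0,.004,0],q+[0,0,.2]],xatol=1e-5,fatol=1e-5)))
    r=min(rs,key=lambda r:r.fun);return r.x,r.fun
E
python3 - <<'E'
from h import *
s=viewer.grab_frame("side");t=viewer.grab_frame("top")
print("mouth guess",back(t,468.6,236.2,.115),back(s,383.9,344,.115))
pm=back(t,468.6,236.2,.115)
ct=Crop(t,468,236,22);cs=Crop(s,384,346,22)
for nm,c in(("top",[ct]),("side",[cs]),("both",[ct,cs])): print(nm,mouthfit(c,[pm[0],pm[1],.3]))
pc=back(t,158,238,.058);print("cut guess",pc)
dt=Crop(t,157,237,22);ds=Crop(s,257,157,20)
for nm,c in(("top",[dt]),("side",[ds]),("both",[dt,ds])): print(nm,cutfit(c,[pc[0],pc[1],.3]))
E
```

```text
mouth guess [ 0.59515252 -0.20915817  0.115     ] [ 0.59623141 -0.2111378   0.115     ]
top (array([ 0.59625129, -0.20845198,  0.51552279]), np.float64(-0.6647429152224512))
side (array([ 0.59681166, -0.20871941,  0.52758862]), np.float64(-0.6755182120740117))
both (array([ 0.59654048, -0.20861209,  0.52082805]), np.float64(-1.3349923756720061))
cut guess [0.59997458 0.32976084 0.058     ]
top (array([0.60129797, 0.33060763, 0.46885244]), np.float64(-1.6275552367561026))
side (array([0.60114275, 0.32734329, 0.63508763]), np.float64(-1.7741942546489313))
both (array([0.60119005, 0.32946283, 0.51057649]), np.float64(-3.3439080389858513))
```

```bash
python3 - <<'E'
from h import *
s=viewer.grab_frame("side");t=viewer.grab_frame("top")
out=[]
def ov(f,u,v,polys,k=12,r=16):
    c=cv2.resize(f["frame"][v-r:v+r,u-r:u+r],None,fx=k,fy=k,interpolation=cv2.INTER_CUBIC)
    for P,col,h in polys:
        q=((proj(f,P)-[u-r,v-r]+.5)*k)
        if h:q=cv2.convexHull(q.astype(np.float32))[:,0]
        cv2.polylines(c,[np.int32(q)],True,col,1)
    return c[:300] if False else cv2.resize(c,(300,300))
G=(0,255,0);R=(0,0,255)
m=[(circ(.5965,-.2086,.115,.024),G,0),(cross(.5965,-.2086,.115,.52,.016,.0055),R,0)]
def cu(x,y,a): return [(circ(x,y,.058,.031),G,0),(box(x,y,.058,.102,a),R,1),(box(x,y,.1015,.102,a),G,1)]
a=cu(.6012,.3295,.51)
cv2.imwrite("pics/ov.png",np.vstack([np.hstack([ov(t,468,236,m),ov(s,384,344,m)]),np.hstack([ov(t,157,237,a,12,20),ov(s,257,157,a,12,20)])]))
# rack angle
E
```

```text
(no output)
```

View pics/ov.png

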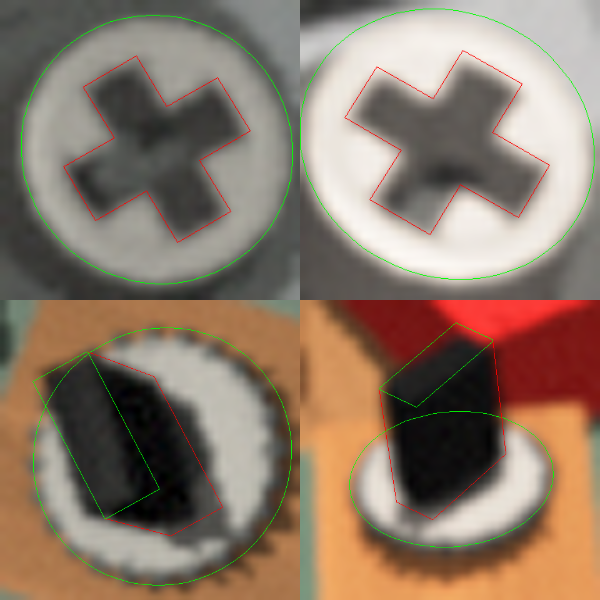

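```bash
python3 - <<'E'
from h import *
s=viewer.grab_frame("side");t=viewer.grab_frame("top")
def z(f,u,v,r,k=10,polys=[]):
    c=f["frame"][v-r:v+r,u-r:u+r].astype(float);c=255*(np.clip(c/120,0,1))**.6
    c=cv2.resize(c.astype(np.uint8),None,fx=k,fy=k,interpolation=cv2.INTER_CUBIC)
    for P,col in polys:
        q=((proj(f,P)-[u-r,v-r]+.5)*k); q=cv2.convexHull(q.astype(np.float32))[:,0]
        cv2.polylines(c,[np.int32(q)],True,col,1)
    return c
G=(0,255,0);R=(0,0,255)
def cu(x,y,a): return [(circ(x,y,.058,.031),G),(box(x,y,.058,.102,a),R),(box(x,y,.1015,.102,a),G)]
a=cu(.6012,.3290,.3)
k=10
cv2.imwrite("pics/z2.png",np.vstack([np.hstack([z(t,155,237,15),z(s,257,157,15)]),np.hstack([z(t,155,237,15,10,a),z(s,257,157,15,10,a)])]))
E
```

```text
(no output)
```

View pics/z2.png

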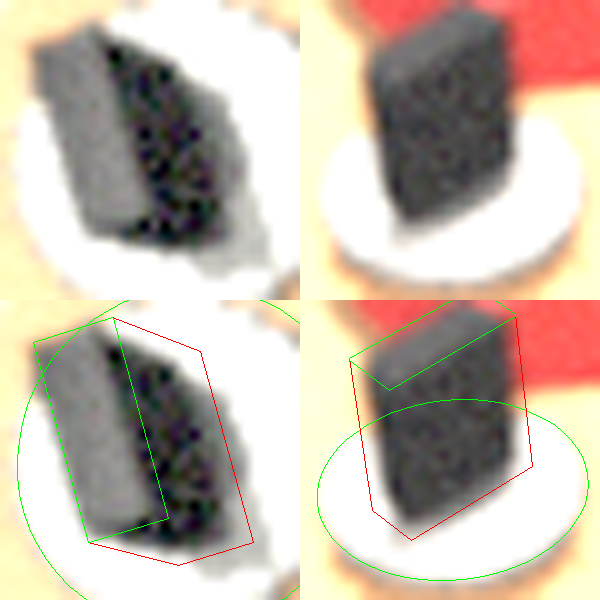

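```bash
python3 - <<'E'
from h import *
s=viewer.grab_frame("side");t=viewer.grab_frame("top")
cs=[Crop(t,156,238,20),Crop(s,257,157,18)]
ds=[np.clip((75-c.rgb.max(2))/45,0,1) for c in cs]
for k,(c,d) in enumerate(zip(cs,ds)):
    # restrict to largest component to drop shadow of wheel etc
    n,l,st,_=cv2.connectedComponentsWithStats((d>.3).astype(np.uint8)); i=1+st[1:,4].argmax(); ds[k]=d*cv2.dilate((l==i).astype(np.uint8),np.ones((3,3)))
def run(idx,free):
    def full(p):
        return (p[0],p[1],p[2],*(p[3:7] if free else (.018,.007,.058,.102)))
    def cost(p):
        x,y,th,a,b,z0,z1=full(p);r=0
        for i in idx: r+=((cs[i].dn(cs[i].poly(box(x,y,z0,z1,th,a,b),None,True))-ds[i])**2).mean()
        return r
    p0=np.array([.601,.329,.33]+([.017,.0065,.058,.1] if free else []))
    st=np.vstack([p0]+[p0+np.eye(len(p0))[i]*[.004,.004,.2,.002,.002,.004,.004][i] for i in range(len(p0))])
    r=minimize(cost,p0,method="Nelder-Mead",options=dict(initial_simplex=st,maxfev=4000,xatol=1e-5,fatol=1e-7));print(idx,free,np.round(r.x,4),r.fun)
for idx in([0],[1],[0,1]):
    run(idx,0)
run([0,1],1)
# wheel disc centre from white mask hull
for c,nm in zip(cs,"ts"):
    sat=c.rgb.max(2)-c.rgb.min(2);w=((c.im>75)&(sat<35))
    n,l,st,_=cv2.connectedComponentsWithStats(w.astype(np.uint8)); i=1+st[1:,4].argmax()
    h=cv2.convexHull(np.argwhere(l==i)[:,::-1].astype(np.float32)); e=cv2.fitEllipse(h)
    print(nm,e,back(c.f,e[0][0]+c.u0,e[0][1]+c.v0,.058))
E
```

```text
[0] 0 [0.6013 0.329  0.4739] 0.027438736681266
[1] 0 [0.6012 0.3274 0.6416] 0.022055395276366054
[0, 1] 0 [0.601  0.3284 0.6365] 0.054051605456151064
[0, 1] 1 [0.6013 0.3292 0.4356 0.0152 0.0065 0.0594 0.0996] 0.02041533127622014
t ((21.488428115844727, 19.455018997192383), (32.190589904785156, 34.13544464111328), 36.44852066040039) [0.6009603  0.33071549 0.058     ]
s ((17.9138126373291, 22.47829818725586), (17.127456665039062, 25.34425163269043), 84.0307846069336) [0.59998177 0.32534918 0.058     ]
```

```bash
python3 - <<'E'
from h import *
t=viewer.grab_frame("top");s=viewer.grab_frame("side")
def b(f,x,y,o,z): return back(f,o[0]-15+x/10-.5,o[1]-15+y/10-.5,z)
o=(155,237)
for A,B in(((33,50),(90,230)),((100,30),(152,210))):
    d=b(t,*B,o,.102)-b(t,*A,o,.102);print(b(t,*A,o,.102),b(t,*B,o,.102),np.arctan2(-d[1],-d[0]),np.hypot(*d[:2]))
o=(257,157);A=(393-300,78);B=(505-300,22)
d=b(s,*B,o,.102)-b(s,*A,o,.102);print(d,np.arctan2(d[1],d[0]))
A=(405-300,222);B=(512-300,168)
d=b(s,*B,o,.058)-b(s,*A,o,.058);print(d,np.arctan2(d[1],d[0]))
from scipy.spatial.transform import Rotation as R
o=manip.get_obs();r=R.from_euler('xyz',o['ee_rot']);print(r.as_matrix(),r.as_euler('xyz'))
E
```

```text
[0.61498271 0.34109781 0.102     ] [0.58406019 0.33021062 0.102     ] 0.3385262505078051 0.03278311797981739
[0.61839078 0.32971381 0.102     ] [0.58745007 0.31972467 0.102     ] 0.31228399037808263 0.032513232313172886
[0.02929736 0.00653845 0.        ] 0.21957711281672626
[0.02887688 0.00609823 0.        ] 0.2081224211863336
[[-9.05732383e-01 -4.12113056e-06  4.23850033e-01]
 [-4.23850032e-01 -3.05309317e-05 -9.05732383e-01]
 [ 1.66731778e-05 -1.00000000e+00  2.59061122e-05]] [-1.57077042e+00 -1.66731778e-05 -2.70390080e+00]
```

```bash
cat >> h.py <<'E'
from scipy.spatial.transform import Rotation as Rot
def todo(target,graspdir=None,cmd=None):
    o=manip.get_obs();R=Rot.from_euler('xyz',o['ee_rot']).as_matrix()
    d=np.array(target)-np.array(o['ee_pos'] if cmd is None else cmd)
    print("t",o['t'],"pos",np.round(o['ee_pos'],4),"slide cm",np.round(R.T@d*100,2),"force",np.round(o['wrist_force'],1),"w",round(o['width'],4))
    za=np.arctan2(R[1,2],R[0,2]);print("grip axis ang",round(za+np.pi/2,4),"tilt",np.round(R[2],4),"q",np.round(o['joint_pos'],2))
    if graspdir is not None: print("roll",round(za+np.pi/2-graspdir,4))
E
python3 -c "
from h import *
todo([.6015,.329,.2],.3)"
```

```text
t 0.6 pos [ 0.2649 -0.5661  0.2268] slide cm [-68.42   2.67 -66.8 ] force [ 0.4  0.5 -0.2] w 0.0917
grip axis ang 0.4377 tilt [ 0. -1.  0.] q [ 1.03  0.43  0.03  1.57 -0.01  1.13 -0.08]
roll 0.1377
```

Request:
drive_tool(
  deltas=[
    {"slide": [-2.8, 0, -2.7]},
    {"slide": [-5.6, 0, -5.4]},
    {"slide": [-8.4, 0, -8.1]},
    {"slide": [-11.2, 0, -10.8]},
    {"slide": [-14, 0, -13.5]},
    {"slide": [-16.8, 0, -16.2]},
    {"slide": [-19.6, 0, -18.9]},
    {"slide": [-22.4, 0, -21.6]},
    {"slide": [-25.2, 0, -24.3]},
    {"slide": [-28, 0, -27]},
    {"slide": [-30.8, 0, -29.7]},
    {"slide": [-30.8, 0, -29.7]},
  ],
  hand=6,
  force=50,
)

```text
invalid input at $.deltas[0]: expected keys slide, roll
```

```bash
cd .;python3 -c "
from h import *
todo([.6015,.329,.2],.3)"
```

```text
t 0.6 pos [ 0.2649 -0.5661  0.2268] slide cm [-68.42   2.67 -66.8 ] force [ 0.4  0.5 -0.2] w 0.0917
grip axis ang 0.4377 tilt [ 0. -1.  0.] q [ 1.03  0.43  0.03  1.57 -0.01  1.13 -0.08]
roll 0.1377
```

Request:
drive_tool(
  deltas=[
    {"slide": [-2.8, 0, -2.7], "roll": 0},
    {"slide": [-5.6, 0, -5.4], "roll": 0},
    {"slide": [-8.4, 0, -8.1], "roll": 0},
    {"slide": [-11.2, 0, -10.8], "roll": 0},
    {"slide": [-14, 0, -13.5], "roll": 0},
    {"slide": [-16.8, 0, -16.2], "roll": 0},
    {"slide": [-19.6, 0, -18.9], "roll": 0},
    {"slide": [-22.4, 0, -21.6], "roll": 0},
    {"slide": [-25.2, 0, -24.3], "roll": 0},
    {"slide": [-28, 0, -27], "roll": 0},
    {"slide": [-30.8, 0, -29.7], "roll": 0},
    {"slide": [-30.8, 0, -29.7], "roll": 0},
  ],
  hand=6,
  force=50,
)

```text
t: 1.6
ee_pos: [0.4208, -0.159, 0.2273]
ee_rot: [-1.572, 0.003, -2.694]
wrist_force: [0.3, -0.8, -0.0]
width: 0.0599
```

```bash
cd .;python3 -c "
from h import *
todo([.6015,.329,.2],.3)"
```

```text
t 1.6 pos [ 0.4208 -0.159   0.2273] slide cm [-37.39   2.89 -36.19] force [ 0.3 -0.8 -0. ] w 0.0599
grip axis ang 0.4472 tilt [-0.0032 -1.     -0.0011] q [ 0.44  0.16 -0.22  1.96  0.04  1.02 -0.92]
roll 0.1472
```

Request:
drive_tool(
  deltas=[
    {"slide": [-2.8, 0, -2.7], "roll": 0},
    {"slide": [-5.6, 0, -5.4], "roll": 0.03},
    {"slide": [-8.4, 0, -8.1], "roll": 0.06},
    {"slide": [-11.2, 0, -10.8], "roll": 0.1},
    {"slide": [-14, 0, -13.5], "roll": 0.14},
    {"slide": [-16.8, 0, -16.2], "roll": 0.14},
    {"slide": [-19.6, 0, -18.9], "roll": 0.14},
    {"slide": [-22.4, 0, -21.6], "roll": 0.14},
    {"slide": [-25.2, 0, -24.3], "roll": 0.14},
    {"slide": [-28, 0, -27], "roll": 0.14},
    {"slide": [-30.8, 0, -29.7], "roll": 0.14},
    {"slide": [-33.6, 0, -32.4], "roll": 0.14},
  ],
)

```text
t: 2.6
ee_pos: [0.5857, 0.2708, 0.2267]
ee_rot: [-1.57, 0.0, -2.844]
wrist_force: [1.6, 0.2, 0.4]
width: 0.0597
```

```bash
cd .;python3 -c "
from h import *
todo([.6015,.329,.2],.3)"
```

```text
t 2.6 pos [0.5857 0.2708 0.2267] slide cm [-3.22  2.67 -5.1 ] force [1.6 0.2 0.4] w 0.0597
grip axis ang 0.2974 tilt [-1.e-04 -1.e+00  3.e-04] q [-0.28  0.5  -0.36  1.49  0.19  1.18 -1.95]
roll -0.0026
```

Request:
drive_tool(
  deltas=[
    {"slide": [-0.5, 0, -3], "roll": 0},
    {"slide": [-0.5, 0, -3], "roll": 0},
    {"slide": [-0.5, 0, -3], "roll": 0},
  ],
)

```text
t: 2.85
ee_pos: [0.58, 0.302, 0.2262]
ee_rot: [-1.572, -0.001, -2.84]
wrist_force: [-0.4, -0.4, -0.9]
width: 0.0599
```

```bash
cd .;python3 -c "
from h import *
todo([.6015,.329,.2],.3)"
```

```text
t 2.85 pos [0.58   0.302  0.2262] slide cm [-2.86  2.62 -1.94] force [-0.4 -0.4 -0.9] w 0.0599
grip axis ang 0.3018 tilt [ 9.0e-04 -1.0e+00 -1.1e-03] q [-0.32  0.51 -0.37  1.47  0.19  1.19 -1.99]
roll 0.0018
```

Move over the cutter and part-way down, then check by camera.

Request:
drive_tool(
  deltas=[
    {"slide": [-1.5, 1, -1], "roll": 0},
    {"slide": [-2.9, 3, -1.9], "roll": 0},
    {"slide": [-2.9, 6, -1.9], "roll": 0},
    {"slide": [-2.9, 9, -1.9], "roll": 0},
    {"slide": [-2.9, 10.5, -1.9], "roll": 0},
    {"slide": [-2.9, 10.5, -1.9], "roll": 0},
    {"slide": [-2.9, 10.5, -1.9], "roll": 0},
  ],
)

```text
t: 3.43
ee_pos: [0.6034, 0.3244, 0.1214]
ee_rot: [-1.57, -0.001, -2.845]
wrist_force: [0.1, -0.1, 0.4]
width: 0.0598
```

```bash
cd .;python3 -c "
from h import *
todo([.6015,.329,.066],.3)
t=viewer.grab_frame('top');s=viewer.grab_frame('side')
cv2.imwrite('pics/g1.png',np.hstack([cv2.resize(t['frame'][190:290,105:205],(400,400)),cv2.resize(s['frame'][100:200,205:305],(400,400))]))"
```

```text
t 3.4333 pos [0.6034 0.3244 0.1214] slide cm [ 0.04  5.54 -0.5 ] force [ 0.1 -0.1  0.4] w 0.0598
grip axis ang 0.2962 tilt [ 0.0013 -1.      0.0011] q [-0.36  0.65 -0.34  1.5   0.24  1.03 -2.04]
roll -0.0038
```

View pics/g1.png

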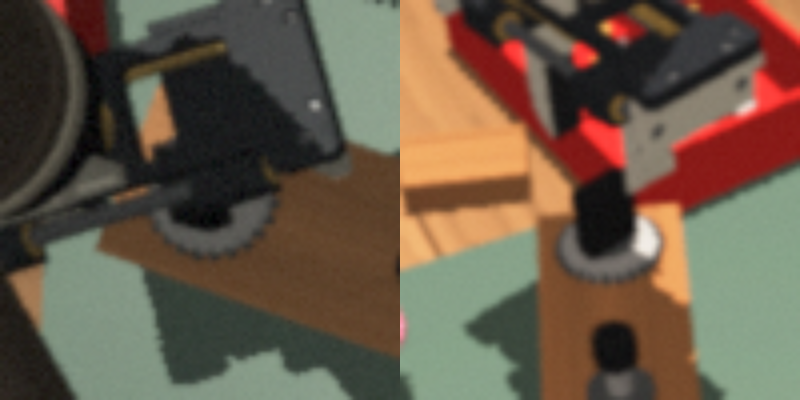

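```bash
cd .;python3 -c "
from h import *
s=viewer.grab_frame('side')
print(proj(s,[[.6034,.3244,.1214],[.6015,.329,.102]]))
todo([.6015,.329,.067],.3)"
```

```text
[[255.57096451 139.02246885]
 [254.90284994 145.11467346]]
t 3.5833 pos [0.6044 0.3262 0.1239] slide cm [ 0.21  5.69 -0.35] force [-0.3  0.5  0.3] w 0.06
grip axis ang 0.2969 tilt [-3.1e-03 -1.0e+00 -5.0e-04] q [-0.36  0.65 -0.34  1.5   0.24  1.03 -2.04]
roll -0.0031
```

Request:
drive_tool(
  deltas=[
    {"slide": [0, 1, -0.5], "roll": 0},
    {"slide": [0, 2, -0.5], "roll": 0},
    {"slide": [0, 3, -0.5], "roll": 0},
    {"slide": [0, 4, -0.5], "roll": 0},
    {"slide": [0, 5, -0.5], "roll": 0},
    {"slide": [0, 5.4, -0.5], "roll": 0},
    {"slide": [0, 5.4, -0.5], "roll": 0},
    {"slide": [0, 5.4, -0.5], "roll": 0},
  ],
)

```text
t: 4.25
ee_pos: [0.6016, 0.3309, 0.0674]
ee_rot: [-1.571, -0.001, -2.844]
wrist_force: [0.1, 0.4, 0.6]
width: 0.0602
```

```bash
cd .;python3 -c "
from h import *
todo([.6015,.329,.066],.3)
t=viewer.grab_frame('top');s=viewer.grab_frame('side')
cv2.imwrite('pics/g2.png',np.hstack([cv2.resize(t['frame'][190:290,105:205],(400,400)),cv2.resize(s['frame'][100:200,205:305],(400,400))]))"
```

```text
t 4.25 pos [0.6016 0.3309 0.0674] slide cm [0.07 0.14 0.18] force [0.1 0.4 0.6] w 0.0602
grip axis ang 0.2977 tilt [ 5.e-04 -1.e+00  1.e-04] q [-0.38  0.71 -0.33  1.54  0.26  0.93 -2.06]
roll -0.0023
```

View pics/g2.png

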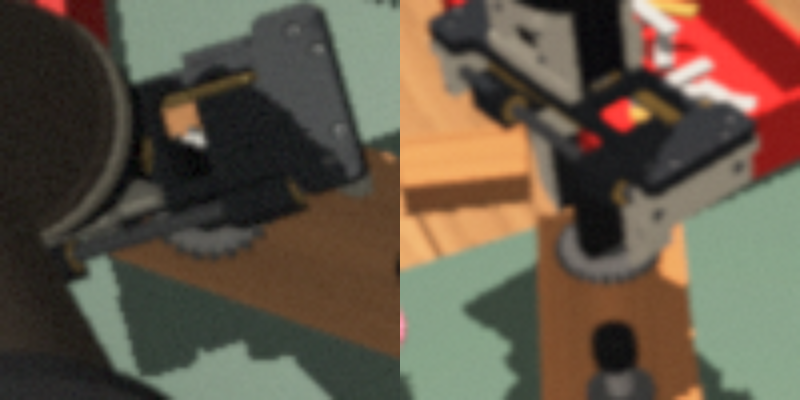

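Request:
drive_tool(
  deltas=[
    {"slide": [0, 0, 0], "roll": 0},
    {"slide": [0, 0, 0], "roll": 0},
    {"slide": [0, 0, 0], "roll": 0},
    {"slide": [0, 0, 0], "roll": 0},
    {"slide": [0, 0, 0], "roll": 0},
    {"slide": [0, 0, 0], "roll": 0},
    {"slide": [0, 0, 0], "roll": 0},
    {"slide": [0, 0, 0], "roll": 0},
  ],
  hand=0.5,
  force=55,
)

```text
t: 5.02
ee_pos: [0.6016, 0.331, 0.0677]
ee_rot: [-1.571, -0.0, -2.844]
wrist_force: [-0.3, 0.1, 0.8]
width: 0.0138
```

```bash
cd .;python3 -c "
from h import *
todo([.6015,.329,.066],.3)
t=viewer.grab_frame('top');s=viewer.grab_frame('side')
cv2.imwrite('pics/g3.png',np.hstack([cv2.resize(t['frame'][190:290,105:205],(400,400)),cv2.resize(s['frame'][100:200,205:305],(400,400))]))"
```

```text
t 5.0167 pos [0.6016 0.331  0.0677] slide cm [0.07 0.17 0.19] force [-0.3  0.1  0.8] w 0.0138
grip axis ang 0.2978 tilt [ 1.e-04 -1.e+00 -1.e-04] q [-0.38  0.71 -0.33  1.54  0.26  0.93 -2.06]
roll -0.0022
```

View pics/g3.png

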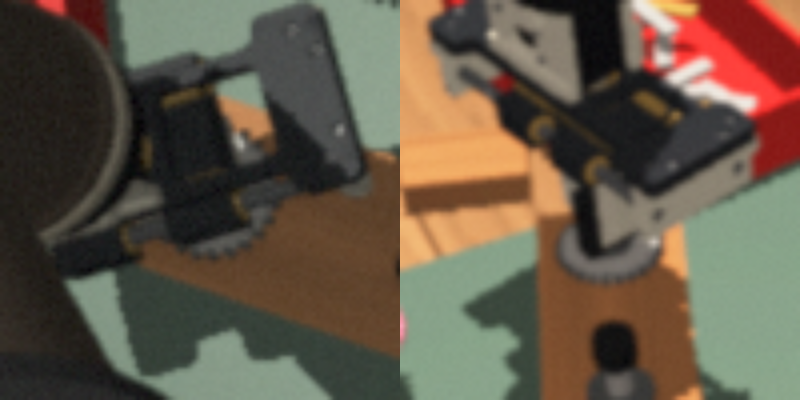

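Request:
drive_tool(
  deltas=[
    {"slide": [0, -0.7, 0], "roll": 0},
    {"slide": [0, -2, 0], "roll": 0},
    {"slide": [0, -3.5, 0], "roll": 0},
    {"slide": [0, -5, 0], "roll": 0},
    {"slide": [0, -6.5, 0], "roll": 0},
    {"slide": [0, -8, 0], "roll": 0},
    {"slide": [0, -10, 0], "roll": 0},
    {"slide": [0, -12, 0], "roll": 0},
    {"slide": [0, -14, 0], "roll": 0},
    {"slide": [0, -14.5, 0], "roll": 0},
    {"slide": [0, -14.5, 0], "roll": 0},
    {"slide": [0, -14.5, 0], "roll": 0},
  ],
)

```text
t: 6.12
ee_pos: [0.6014, 0.3307, 0.2125]
ee_rot: [-1.571, -0.0, -2.844]
wrist_force: [0.5, -0.1, -3.2]
width: 0.0134
```

```bash
cd .;python3 -c "
from h import *
todo([.5965,-.2086,.205],.52)
t=viewer.grab_frame('top');s=viewer.grab_frame('side')
cv2.imwrite('pics/g4.png',np.hstack([cv2.resize(t['frame'][190:290,105:205],(400,400)),cv2.resize(s['frame'][80:180,205:305],(400,400))]))"
```

```text
t 6.1167 pos [0.6014 0.3307 0.2125] slide cm [16.29  0.76 51.42] force [ 0.5 -0.1 -3.2] w 0.0134
grip axis ang 0.2977 tilt [ 1.e-04 -1.e+00  2.e-04] q [-0.36  0.58 -0.36  1.4   0.21  1.2  -2.02]
roll -0.2223
```

View pics/g4.png

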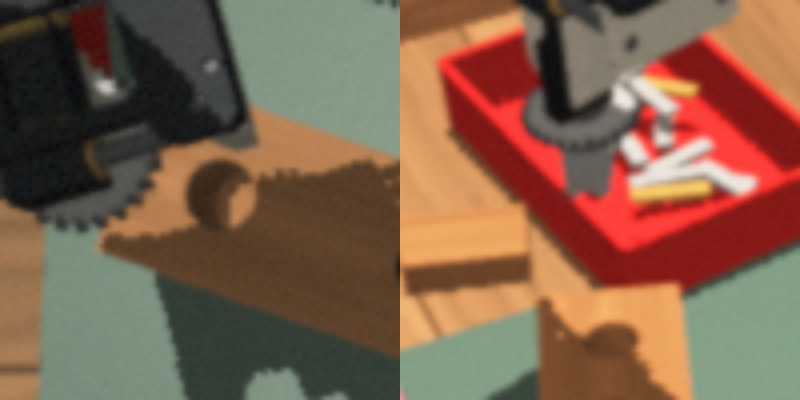

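Request:
drive_tool(
  deltas=[
    {"slide": [0.6, 0, 2], "roll": 0},
    {"slide": [1.7, 0, 5.5], "roll": -0.02},
    {"slide": [2.9, 0, 9], "roll": -0.05},
    {"slide": [4, 0, 12.5], "roll": -0.08},
    {"slide": [5.1, 0, 16], "roll": -0.11},
    {"slide": [6.2, 0, 19.5], "roll": -0.14},
    {"slide": [7.3, 0, 23], "roll": -0.17},
    {"slide": [8.4, 0, 26.5], "roll": -0.2},
    {"slide": [9.5, 0, 30], "roll": -0.222},
    {"slide": [10.6, 0, 33.5], "roll": -0.222},
    {"slide": [11.7, 0, 37], "roll": -0.222},
    {"slide": [12.4, 0, 39], "roll": -0.222},
  ],
)

```text
t: 7.22
ee_pos: [0.5963, -0.084, 0.2112]
ee_rot: [-1.57, -0.003, -2.626]
wrist_force: [0.2, -1.7, -2.5]
width: 0.0137
```

```bash
cd .;python3 -c "
from h import *
todo([.5965,-.2086,.205],.52)"
```

```text
t 7.2167 pos [ 0.5963 -0.084   0.2112] slide cm [ 6.12  0.65 10.85] force [ 0.2 -1.7 -2.5] w 0.0137
grip axis ang 0.5151 tilt [ 3.3e-03 -1.0e+00  8.0e-04] q [ 0.3   0.44 -0.36  1.63  0.17  1.11 -1.16]
roll -0.0049
```

Request:
drive_tool(
  deltas=[
    {"slide": [1.5, 0, 2.5], "roll": 0},
    {"slide": [3, 0, 5], "roll": 0},
    {"slide": [4.5, 0, 7.8], "roll": 0},
    {"slide": [5.8, 0, 10.2], "roll": 0},
    {"slide": [6.1, 0, 10.8], "roll": 0},
    {"slide": [6.1, 0, 10.8], "roll": 0},
    {"slide": [6.1, 0, 10.8], "roll": 0},
    {"slide": [6.1, 0, 10.8], "roll": 0},
  ],
)

```text
t: 7.88
ee_pos: [0.5982, -0.2002, 0.2121]
ee_rot: [-1.573, 0.0, -2.62]
wrist_force: [0.2, -0.0, -1.8]
width: 0.0134
```

```bash
cd .;python3 -c "
from h import *
todo([.5965,-.2086,.205],.52)
t=viewer.grab_frame('top');s=viewer.grab_frame('side')
cv2.imwrite('pics/m1.png',np.hstack([cv2.resize(t['frame'][175:285,415:525],(400,400),interpolation=cv2.INTER_CUBIC),cv2.resize(s['frame'][270:380,330:440],(400,400),interpolation=cv2.INTER_CUBIC)]))"
```

```text
t 7.8833 pos [ 0.5982 -0.2002  0.2121] slide cm [0.56 0.71 0.65] force [ 0.2 -0.  -1.8] w 0.0134
grip axis ang 0.5218 tilt [-0.     -1.     -0.0017] q [ 0.46  0.48 -0.33  1.55  0.17  1.14 -0.96]
roll 0.0018
```

View pics/m1.png

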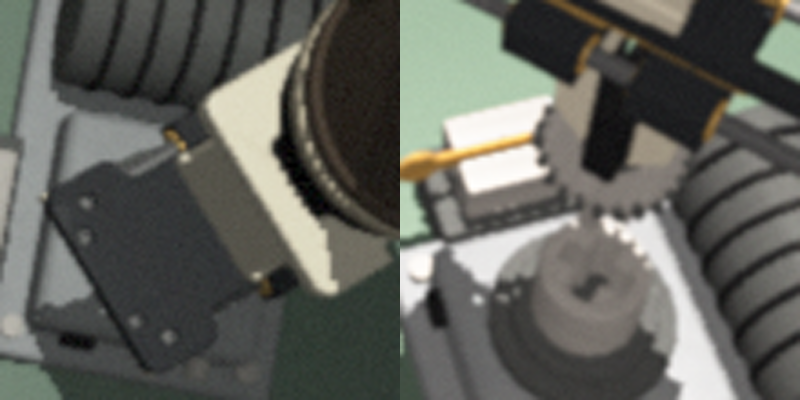

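```bash
cd .;cat > ov.py <<'E'
from h import *
import sys
def run(name,dx=0.,u=385,v=310,r=40,k=10,zoff=.0123):
    o=manip.get_obs();p=np.array(o['ee_pos']);R=Rot.from_euler('xyz',o['ee_rot']).as_matrix()
    th=np.arctan2(R[1,2],R[0,2])+np.pi/2
    s=viewer.grab_frame('side')
    x,y=p[0]+dx*np.cos(th),p[1]+dx*np.sin(th);z=p[2]+zoff
    c0=cv2.resize(s['frame'][v-r:v+r,u-r:u+r],(400,400),interpolation=cv2.INTER_CUBIC);c=c0.copy();k=200/r
    def d(P,col,h=0):
        q=(proj(s,P)-[u-r,v-r]+.5)*k
        if h:q=cv2.convexHull(q.astype(np.float32))[:,0]
        cv2.polylines(c,[np.int32(q)],True,col,1)
    d(circ(x,y,z-.0245,.031),(0,255,0));d(box(x,y,z-.022,z+.022,th),(0,0,255),1);d(cross(x,y,z-.069,th,.014,.004),(255,0,0))
    d(circ(.5965,-.2086,.115,.024),(0,255,255));d(cross(.5965,-.2086,.115,.52,.016,.0055),(255,255,0))
    cv2.imwrite(name,np.hstack([c0,c]));print(x,y,z,th)
E
python3 -c "
from ov import *
run('pics/m2.png',-.0008,u=380,v=312,r=34)"
```

```text
0.5976706171279413 -0.20060723765469127 0.22487046368676378 0.5223648156102525
```

View pics/m2.png

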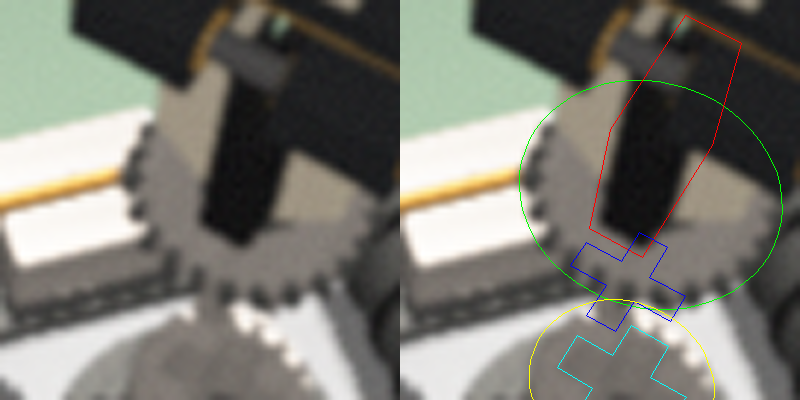

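```bash
cd .;python3 -c "
from h import *
todo([.5972,-.2082,.181],.5215)"
```

```text
t 8.0333 pos [ 0.5984 -0.2005  0.2127] slide cm [0.49 3.17 0.61] force [ 0.9 -0.7 -2.3] w 0.0136
grip axis ang 0.5221 tilt [-2.e-04 -1.e+00 -6.e-04] q [ 0.46  0.48 -0.33  1.55  0.17  1.14 -0.95]
roll 0.0006
```

Request:
drive_tool(
  deltas=[
    {"slide": [0.2, 0, 0.3], "roll": 0},
    {"slide": [0.5, 0.4, 0.6], "roll": 0},
    {"slide": [0.5, 1, 0.6], "roll": 0},
    {"slide": [0.5, 1.6, 0.6], "roll": 0},
    {"slide": [0.5, 2.3, 0.6], "roll": 0},
    {"slide": [0.5, 3, 0.6], "roll": 0},
    {"slide": [0.5, 3, 0.6], "roll": 0},
    {"slide": [0.5, 3, 0.6], "roll": 0},
    {"slide": [0.5, 3, 0.6], "roll": 0},
  ],
)

```text
t: 8.78
ee_pos: [0.597, -0.2099, 0.1828]
ee_rot: [-1.571, 0.0, -2.622]
wrist_force: [-0.5, -0.1, -1.8]
width: 0.0138
```

```bash
cd .;python3 -c "
from ov import *
todo([.5972,-.2082,.181],.5215)
run('pics/m3.png',-.0008,u=384,v=330,r=32)"
```

```text
t 8.7833 pos [ 0.597  -0.2099  0.1828] slide cm [-0.1   0.18 -0.14] force [-0.5 -0.1 -1.8] w 0.0138
grip axis ang 0.5199 tilt [-1.e-04 -1.e+00  0.e+00] q [ 0.47  0.51 -0.33  1.59  0.18  1.08 -0.95]
roll -0.0016
0.5963136779433152 -0.21029295447283844 0.19509538652610534 0.5198641710510188
```

View pics/m3.png

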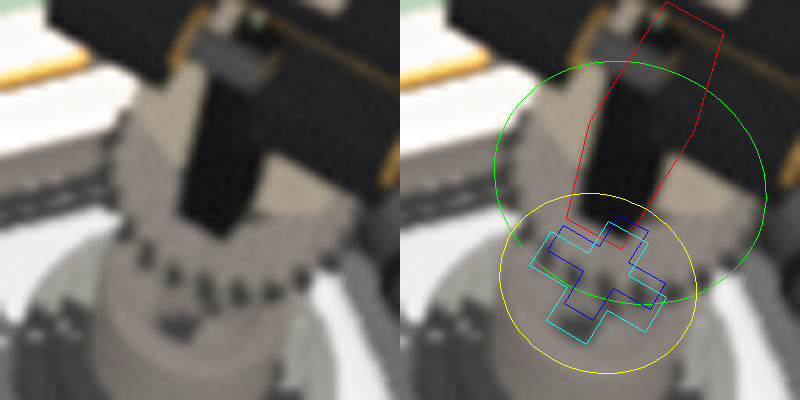

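```bash
cd .;python3 -c "
from ov import *
for i in range(6):
    todo([.5972,-.2082,.181],.5215); viewer.grab_frame('side')
" | grep slide
```

```text
t 8.8333 pos [ 0.5971 -0.21    0.183 ] slide cm [-0.09  0.2  -0.15] force [ 0.5  0.6 -3.1] w 0.0135
t 8.8833 pos [ 0.5972 -0.21    0.1831] slide cm [-0.09  0.21 -0.16] force [ 0.3  0.2 -2.7] w 0.0136
t 8.9333 pos [ 0.5971 -0.21    0.1831] slide cm [-0.1   0.21 -0.16] force [-0.  -0.3 -2.8] w 0.0137
t 8.9833 pos [ 0.5971 -0.21    0.1831] slide cm [-0.1   0.21 -0.16] force [ 0.1 -0.3 -2.5] w 0.0139
t 9.0333 pos [ 0.597  -0.21    0.1831] slide cm [-0.1   0.21 -0.15] force [ 0.2  0.4 -3.3] w 0.0137
t 9.0833 pos [ 0.597 -0.21   0.183] slide cm [-0.11  0.2  -0.15] force [ 0.2  0.6 -2.2] w 0.0139
```

Request:
drive_tool(
  deltas=[
    {"slide": [-0.1, 0, -0.15], "roll": 0},
    {"slide": [-0.1, 0.4, -0.15], "roll": 0},
    {"slide": [-0.1, 0.8, -0.15], "roll": 0},
    {"slide": [-0.1, 1, -0.15], "roll": 0},
    {"slide": [-0.1, 1.2, -0.15], "roll": 0},
    {"slide": [-0.1, 1.4, -0.15], "roll": 0},
    {"slide": [-0.1, 1.5, -0.15], "roll": 0},
    {"slide": [-0.1, 1.5, -0.15], "roll": 0},
    {"slide": [-0.1, 1.5, -0.15], "roll": 0},
  ],
)

```text
t: 9.88
ee_pos: [0.597, -0.2082, 0.1677]
ee_rot: [-1.571, -0.0, -2.622]
wrist_force: [0.7, -0.2, -2.9]
width: 0.0136
```

```bash
cd .;python3 -c "
from ov import *
for i in range(3):
    todo([.5972,-.2082,.181],.5215); viewer.grab_frame('side')
run('pics/m4.png',-.0008,u=384,v=335,r=32)" 
```

```text
t 9.8833 pos [ 0.597  -0.2082  0.1677] slide cm [-0.02 -1.33  0.01] force [ 0.7 -0.2 -2.9] w 0.0136
grip axis ang 0.5196 tilt [ 0. -1.  0.] q [ 0.47  0.52 -0.32  1.6   0.19  1.05 -0.96]
roll -0.0019
t 9.9333 pos [ 0.5971 -0.2082  0.1678] slide cm [-0.01 -1.32  0.  ] force [-0.6  0.7 -3.3] w 0.0136
grip axis ang 0.5197 tilt [-1.e-04 -1.e+00  2.e-04] q [ 0.47  0.52 -0.33  1.6   0.19  1.05 -0.96]
roll -0.0018
t 9.9833 pos [ 0.5971 -0.2082  0.1679] slide cm [-0.01 -1.31  0.  ] force [-0.7 -0.6 -2.5] w 0.014
grip axis ang 0.5197 tilt [-2.e-04 -1.e+00  2.e-04] q [ 0.47  0.52 -0.33  1.6   0.19  1.05 -0.96]
roll -0.0018
0.5963933340499786 -0.20866630167160394 0.1802104315274613 0.5196226533605035
```

View pics/m4.png

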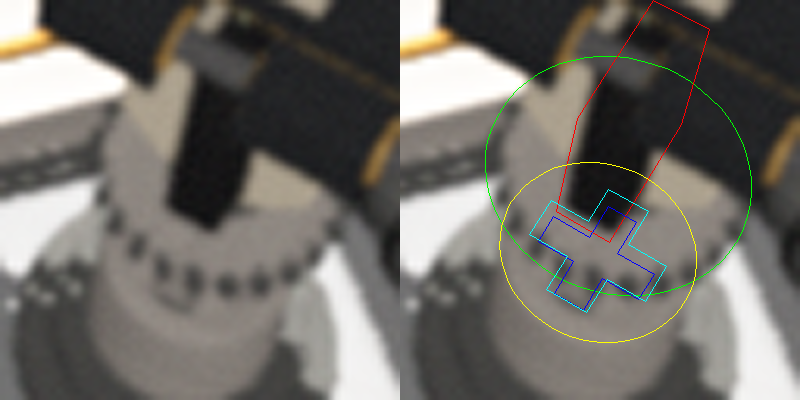

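Request:
drive_tool(
  deltas=[
    {"slide": [0, 0.2, 0], "roll": 0},
    {"slide": [0, 0.4, 0], "roll": 0},
    {"slide": [0, 0.6, 0], "roll": 0},
    {"slide": [0, 0.8, 0], "roll": 0},
    {"slide": [0, 1, 0], "roll": 0},
    {"slide": [0, 1.2, 0], "roll": 0},
    {"slide": [0, 1.2, 0], "roll": 0},
    {"slide": [0, 1.2, 0], "roll": 0},
  ],
)

```text
t: 10.75
ee_pos: [0.5969, -0.2082, 0.1555]
ee_rot: [-1.571, -0.0, -2.622]
wrist_force: [-0.2, 0.1, -1.6]
width: 0.0135
```

```bash
cd .;python3 -c "
from ov import *
for i in range(3):
    todo([.5972,-.2082,.138],.5215); viewer.grab_frame('side')" 
```

```text
t 10.75 pos [ 0.5969 -0.2082  0.1555] slide cm [-0.02  1.75  0.02] force [-0.2  0.1 -1.6] w 0.0135
grip axis ang 0.5197 tilt [ 2.e-04 -1.e+00 -3.e-04] q [ 0.47  0.53 -0.32  1.62  0.19  1.02 -0.96]
roll -0.0018
t 10.8 pos [ 0.597  -0.2082  0.1557] slide cm [-0.02  1.77  0.01] force [ 0.4  0.1 -2.3] w 0.0136
grip axis ang 0.5197 tilt [ 0. -1. -0.] q [ 0.47  0.53 -0.32  1.62  0.19  1.02 -0.96]
roll -0.0018
t 10.85 pos [ 0.5971 -0.2082  0.1558] slide cm [-0.01  1.78  0.01] force [ 0.4  0.1 -2.4] w 0.014
grip axis ang 0.5197 tilt [-1.e-04 -1.e+00  1.e-04] q [ 0.47  0.53 -0.32  1.62  0.19  1.02 -0.96]
roll -0.0018
```

Request:
drive_tool(
  deltas=[
    {"slide": [0, 0.2, 0], "roll": 0},
    {"slide": [0, 0.5, 0], "roll": 0},
    {"slide": [0, 0.8, 0], "roll": 0},
    {"slide": [0, 1, 0], "roll": 0},
    {"slide": [0, 1.2, 0], "roll": 0},
    {"slide": [0, 1.4, 0], "roll": 0},
    {"slide": [0, 1.5, 0], "roll": 0},
    {"slide": [0, 1.6, 0], "roll": 0},
    {"slide": [0, 1.6, 0], "roll": 0},
    {"slide": [0, 1.6, 0], "roll": 0},
  ],
)

```text
t: 11.73
ee_pos: [0.5969, -0.2082, 0.1402]
ee_rot: [-1.571, 0.0, -2.622]
wrist_force: [-2.5, -0.1, 6.2]
width: 0.0136
```

```bash
cd .;python3 -c "
from ov import *
for i in range(3):
    todo([.5972,-.2082,.138],.5215); viewer.grab_frame('side')" |grep slide
```

```text
t 11.7333 pos [ 0.5969 -0.2082  0.1402] slide cm [-0.02  0.22  0.01] force [-2.5 -0.1  6.2] w 0.0136
t 11.7833 pos [ 0.5969 -0.2082  0.1403] slide cm [-0.02  0.23  0.01] force [-3.6  0.4  4.8] w 0.0135
t 11.8333 pos [ 0.5969 -0.2082  0.1403] slide cm [-0.02  0.23  0.01] force [-3.3  1.7  6. ] w 0.0138
```

Request:
drive_tool(
  deltas=[
    {"slide": [0, 0.1, 0], "roll": 0},
    {"slide": [0, 0.2, 0], "roll": 0},
    {"slide": [0, 0.3, 0], "roll": 0},
    {"slide": [0, 0.3, 0], "roll": 0},
    {"slide": [0, 0.3, 0], "roll": 0},
    {"slide": [0, 0.3, 0], "roll": 0},
  ],
)

```text
t: 12.38
ee_pos: [0.597, -0.2082, 0.1376]
ee_rot: [-1.57, 0.0, -2.622]
wrist_force: [-5.7, 0.8, 9.8]
width: 0.0136
```

```bash
cd .;python3 -c "
from ov import *
for i in range(3):
    todo([.5972,-.2082,.138],.5215); viewer.grab_frame('side')" |grep slide
```

```text
t 12.3833 pos [ 0.597  -0.2082  0.1376] slide cm [-0.02 -0.04  0.01] force [-5.7  0.8  9.8] w 0.0136
t 12.4333 pos [ 0.597  -0.2082  0.1376] slide cm [-0.02 -0.04  0.02] force [-4.8  1.9  9.1] w 0.0136
t 12.4833 pos [ 0.597  -0.2082  0.1377] slide cm [-0.02 -0.03  0.01] force [-4.  -0.3  8.1] w 0.0136
```

Request:
drive_tool(
  deltas=[
    {"slide": [0.05, 0, -0.03], "roll": 0},
    {"slide": [0.05, 0.1, -0.03], "roll": 0},
    {"slide": [0.05, 0.2, -0.03], "roll": 0},
    {"slide": [0.05, 0.2, -0.03], "roll": 0},
    {"slide": [0.05, 0.2, -0.03], "roll": 0},
  ],
)

```text
t: 12.95
ee_pos: [0.5969, -0.2082, 0.1376]
ee_rot: [-1.569, 0.001, -2.622]
wrist_force: [-8.9, 1.8, 23.4]
width: 0.0138
```

```bash
cd .;python3 -c "
from ov import *
for i in range(3):
    todo([.5972,-.2082,.138],.5215); viewer.grab_frame('side')
run('pics/m5.png',-.0008,u=384,v=340,r=32)" 
```

```text
t 12.95 pos [ 0.5969 -0.2082  0.1376] slide cm [-0.02 -0.04  0.02] force [-8.9  1.8 23.4] w 0.0138
grip axis ang 0.5196 tilt [-0.0013 -1.      0.0019] q [ 0.46  0.55 -0.32  1.64  0.2   0.98 -0.97]
roll -0.0019
t 13.0 pos [ 0.5969 -0.2082  0.1375] slide cm [-0.03 -0.05  0.02] force [-8.8  1.3 22.6] w 0.0139
grip axis ang 0.5196 tilt [-0.0012 -1.      0.0019] q [ 0.46  0.55 -0.32  1.64  0.2   0.98 -0.97]
roll -0.0019
t 13.05 pos [ 0.5969 -0.2082  0.1375] slide cm [-0.03 -0.05  0.02] force [-8.6  1.9 23.2] w 0.0139
grip axis ang 0.5196 tilt [-0.0012 -1.      0.0019] q [ 0.46  0.55 -0.32  1.64  0.2   0.98 -0.97]
roll -0.0019
0.5962039141875154 -0.20857420382116637 0.14985964845884014 0.5196293430018952
```

View pics/m5.png

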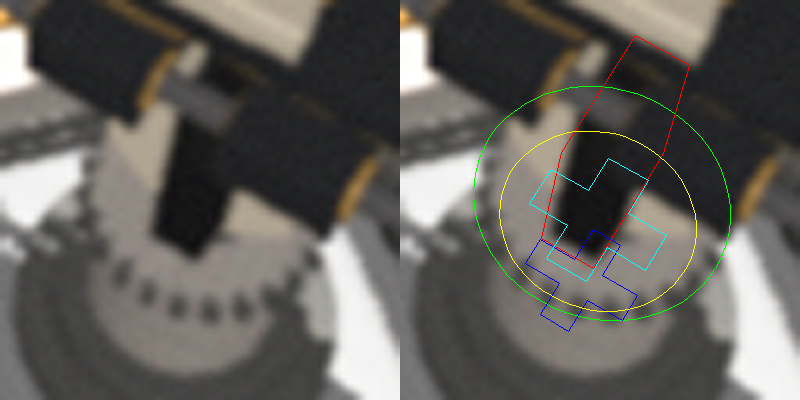

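Request:
drive_tool(
  deltas=[
    {"slide": [0, 0, 0], "roll": 0},
    {"slide": [0, 0, 0], "roll": 0},
    {"slide": [0, 0, 0], "roll": 0},
    {"slide": [0, 0, 0], "roll": 0},
    {"slide": [0, 0, 0], "roll": 0},
    {"slide": [0, 0, 0], "roll": 0},
  ],
)

```text
t: 13.65
ee_pos: [0.5969, -0.2082, 0.1375]
ee_rot: [-1.569, 0.001, -2.622]
wrist_force: [-8.9, 2.5, 23.1]
width: 0.0137
```

```bash
cd .;python3 -c "
from ov import *
todo([.5972,-.2082,.138],.5215)
t=viewer.grab_frame('top');cv2.imwrite('pics/end.png',t['frame'])
print(manip.job_done());todo([.5972,-.2082,.138],.5215)"
```

```text
t 13.65 pos [ 0.5969 -0.2082  0.1375] slide cm [-0.03 -0.05  0.02] force [-8.9  2.5 23.1] w 0.0137
grip axis ang 0.5196 tilt [-0.0013 -1.      0.0019] q [ 0.46  0.55 -0.32  1.64  0.2   0.98 -0.97]
roll -0.0019
the job is handed in; nothing more can be done
None
the job is handed in; nothing more can be done
```

View pics/end.png

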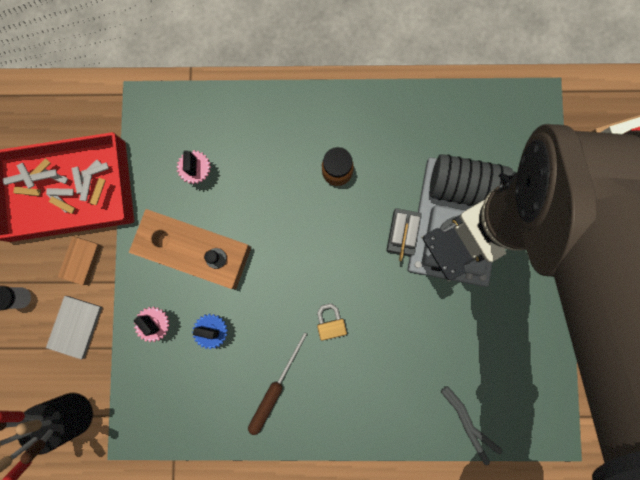

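I lifted the cutter out of the rack, turned it to match the spindle and slid it home. I handed the job in at about 13.7 s with the fingers still gripping it and pressing it down; no verdict was reported.

**Last checks**
- **Seating:** the downward motion stopped hard, with the grip at z ≈ 0.150 m (home is 0.150 m). The wrist read about 23 N upward, and the reading stayed steady over the last 0.7 s.
- **Alignment:** the grip was turned to 0.520 rad, against about 0.52 rad for the spindle cross. It was on axis to within about 1 mm by my estimate, and the tool's tilt was under 0.003 rad.
- **Grip:** the fingers were 13.7 mm apart on the 14 mm bar, set to 55 N.
- **Bystanders:** the last top view (`pics/end.png`) shows the arbor (215,258), padlock (332,325), jar (338,166) and the pink and blue look-alikes where they started.

**What disagreed or could not be confirmed**
- **Side force:** about 9 N along -x remained at the end, so the stem probably rests lightly against one wall of the socket. A 0.5 mm shift did not remove it.
- **Grip measurements:** my camera fits of the grip's angle in the rack ranged from 0.2 to 0.64 rad, and it looked shorter than 36 mm in the pictures. I used 0.3 rad and relied on the jaws to line the bar up as they closed.
- **Ejector:** I could not read its travel directly. I inferred it from the spring force and the final height.

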